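# Sort the marinade injectors by plunger

## Robot

A 6-joint arm with a two-finger parallel gripper is mounted at the origin on the work surface. World frame = base frame: x ahead of the robot, y to its left, z up, the work surface at z = 0. Lengths are in m, angles in rad, forces in N, time in s.
With the tool pointing down it reaches from about 0.375 to 0.9 m from the base axis. Payload 3.1 kg.
Tool frame: the origin (TCP) lies at the very end of the fingers, on their centre line; the grasp point (between the pads) lies 19 mm behind it; z points along the fingers, y is the direction in which the jaws open and shut (so a half turn about z gives the same grasp; the last joint's range is limited). The gripper opens to 85 mm and grips with 20 to 120 N. Pads are 22 mm wide; open, the fingers measure 114 mm over their backs; the gripper's body (76 mm by 85 mm) begins 54 mm behind the grasp point. The pads swing forward as they close: fully open they stand 13 mm farther back than shut.
Start: joints at [1.075, 0.527, 1.433, -0, 1.181, -0.178], TCP at [0.195, 0.594, 0.231] pointing down, gripper open.
Joint ranges: [-3.08, 3.08], [-0.75, 2.2], [0.22, 2.44], [-1.43, 4.57], [0, 2.65], [-2.85, 2.85]. Speed limits (rad/s): [2.79, 2.79, 3.14, 3.14, 3.14, 3.14].

## Interface

Orientations are given as a unit quaternion [x, y, z, w].
In Python, from station import manip gives the robot as it stands.
- The arm moves only by the tool send_rows, never from a script. Its argument "motion" is a list of rows, each an object with "gripper": the finger opening in mm, from 0 to 85.4; "travel": the shift along the tool's x, y, z in mm, a list of three; "rotation": the turn, a rotation vector about the tool's x, y, z in degrees, a list of three. In form: [{"gripper": gripper, "travel": [x, y, z], "rotation": [ax, ay, az]}, ...]. A call has 1 to 12 rows; each row shifts and turns the commanded pose from where the row before left it, along the tool's axes as they then stand; what a row does not reach is not made up. A row lasts 1/12 s, in which the tool goes at most 41.7 mm and 7.16 degrees, less where a joint would pass 70% of its speed; a pose out of reach is approached as far as the arm can. A call is refused whole if a number of a shift passes 41.7 or a number of a turn 7.16, either way. A call with a gripper value outside its range is refused whole. The fingers move at their own pace and stop on an object; "newtons" is the grip in N (left out, the last holds). Time passes only in rows, so rows that do not move let the fingers close. It gives the time, the measured TCP pose, the force and the opening at its end, in the units of the state.
- manip.sense(): the state, without advancing time (a new reading comes with each control period).
- manip.snapshot(name): name is "scene" or "top" or "wrist"; returns the picture (480x640x3 uint8, red, green, blue); there is no depth.
- manip.calibration(name): a dict with "fx", "fy", "cx", "cy" (pixels), "cam_to_world" (4x4, takes a point from camera to world coordinates). Camera axes: x right, y down, z forward; pixel columns grow to the right and rows downward; lengths in m; the calibration is good to about 2 mm. A picture is of the moment at which its call begins: read the wrist's pose just before it. calibration takes no time and is no camera call; for the wrist camera it gives the pose at the moment of the call.
- manip.sign_off(): hands the job in, once; it reports no verdict.
The state is a dict: "t": time; "q": joint angles; "qd": joint speeds; "tau": joint torques, N m; "tcp_pos": TCP position; "tool_rot": TCP orientation; "force": force on the tool from outside, world axes, zero at the start; "ft_torque": the same for the moment, N m; "finger_gap": opening from 0.0 (shut) to 1.0 (fully open).
Only numpy, scipy, OpenCV 4.12 (cv2) and the standard library are available. Lean on these libraries where they do the work, as an engineer would, in place of code of your own. Each camera call takes 0.05 s, during which the arm holds its last target. There are 200 camera calls.

## Task

Sort the four marinade injectors on the terrace ledge by their plungers, whatever the colour of their sleeves: the two with the plunger pulled out are loaded and go into the blue tray, the two with the plunger pushed in are empty and go into the red tray for washing. Lay one injector in each bay, on its side and flat on the tray's floor. Leave every plunger as it is: neither push a pulled-out one in nor pull a pushed-in one out.

Things in the scene. Friction and masses are not known exactly. Their poses are not given: they have to be found in the camera images.
- drawn_orange: marinade injector on its side, plunger pulled well out; 85 g. orange square sleeve 26 x 26 mm, 36 mm long, on a white 25 mm barrel; white flange at x = 37 mm, 42 mm wide, 26 high; steel nozzle to x = -50 mm; black plunger with 24 mm thumb disc on the +x end. Origin: centre of the sleeve's underside; x from nozzle to plunger, z up. Does not roll; grip it across the sleeve (along y)
- drawn_green: marinade injector on its side, plunger pulled well out; 85 g. green square sleeve 26 x 26 mm, 36 mm long, on a white 25 mm barrel; white flange at x = 37 mm, 42 mm wide, 26 high; steel nozzle to x = -50 mm; black plunger with 24 mm thumb disc on the +x end. Origin: centre of the sleeve's underside; x from nozzle to plunger, z up. Does not roll; grip it across the sleeve (along y)
- home_orange: marinade injector on its side, plunger pushed in; 85 g. orange square sleeve 26 x 26 mm, 36 mm long, on a white 25 mm barrel; white flange at x = 37 mm, 42 mm wide, 26 high; steel nozzle to x = -50 mm; black plunger with 24 mm thumb disc on the +x end. Origin: centre of the sleeve's underside; x from nozzle to plunger, z up. Does not roll; grip it across the sleeve (along y)
- home_green: marinade injector on its side, plunger pushed in; 85 g. green square sleeve 26 x 26 mm, 36 mm long, on a white 25 mm barrel; white flange at x = 37 mm, 42 mm wide, 26 high; steel nozzle to x = -50 mm; black plunger with 24 mm thumb disc on the +x end. Origin: centre of the sleeve's underside; x from nozzle to plunger, z up. Does not roll; grip it across the sleeve (along y)
- drawn_orange_plunger (a joint): plunger slide of drawn_orange, m: 0 = fully in (thumb disc ends at x = 49 mm of the injector), grows as it is pulled out, stop at 0.055. Starts pulled out, at 0.036 to 0.050. Held only by about 4 N of friction: take the injector by its sleeve
- drawn_green_plunger (a joint): plunger slide of drawn_green, m: 0 = fully in (thumb disc ends at x = 49 mm of the injector), grows as it is pulled out, stop at 0.055. Starts pulled out, at 0.036 to 0.050. Held only by about 4 N of friction: take the injector by its sleeve
- home_orange_plunger (a joint): plunger slide of home_orange, m: 0 = fully in (thumb disc ends at x = 49 mm of the injector), grows as it is pulled out, stop at 0.055. Starts pushed in, at 0 to 0.003. Held only by about 4 N of friction: take the injector by its sleeve
- home_green_plunger (a joint): plunger slide of home_green, m: 0 = fully in (thumb disc ends at x = 49 mm of the injector), grows as it is pulled out, stop at 0.055. Starts pushed in, at 0 to 0.003. Held only by about 4 N of friction: take the injector by its sleeve
- blue_tray: shallow blue tray for injectors with plungers pulled out, fixed, 196 mm (x) by 216 mm (y), floor 4 mm thick, rim 4 mm thick and 16 mm high; a rib 4 mm thick, 12 mm high along x at y = 0 makes two bays, each 188 x 102 mm inside, centres at y = +54 and -54 mm. Origin: centre of the underside, z up
- red_tray: shallow red tray for injectors with plungers pushed in, fixed, 196 mm (x) by 216 mm (y), floor 4 mm thick, rim 4 mm thick and 16 mm high; a rib 4 mm thick, 12 mm high along x at y = 0 makes two bays, each 188 x 102 mm inside, centres at y = +54 and -54 mm. Origin: centre of the underside, z up
Not all that is in view belongs to the job. Leave any purple or turquoise look-alike of the home_orange alone.

How it is judged:
At the end, for the whole second after the job is handed in: Both pulled-out injectors lie in the blue tray and both pushed-in ones in the red tray, one in each bay (origin inside the bay), flat on the floor (origin less than 8 mm above the tray's underside, tilt under 0.1 rad) and at rest; pulled-out plungers still above 28 mm, pushed-in ones below 11 mm (x of drawn_orange in the frame of blue_tray between -0.095 and 0.095 m and z of drawn_orange in the frame of blue_tray between -0.002 and 0.008 m and angle between each of drawn_orange, drawn_green, home_orange, home_green's own z axis and vertical below 0.1 rad and linear speed of each of drawn_orange, drawn_green, home_orange, home_green below 0.02 m/s and angular speed of each of drawn_orange, drawn_green, home_orange, home_green below 0.2 rad/s and x of drawn_green in the frame of blue_tray between -0.095 and 0.095 m and z of drawn_green in the frame of blue_tray between -0.002 and 0.008 m and ((y of drawn_orange in the frame of blue_tray between 0.01 and 0.1 m and y of drawn_green in the frame of blue_tray between -0.1 and -0.01 m) or (y of drawn_orange in the frame of blue_tray between -0.1 and -0.01 m and y of drawn_green in the frame of blue_tray between 0.01 and 0.1 m)) and x of home_orange in the frame of red_tray between -0.095 and 0.095 m and z of home_orange in the frame of red_tray between -0.002 and 0.008 m and x of home_green in the frame of red_tray between -0.095 and 0.095 m and z of home_green in the frame of red_tray between -0.002 and 0.008 m and ((y of home_orange in the frame of red_tray between 0.01 and 0.1 m and y of home_green in the frame of red_tray between -0.1 and -0.01 m) or (y of home_orange in the frame of red_tray between -0.1 and -0.01 m and y of home_green in the frame of red_tray between 0.01 and 0.1 m)) and value of joint each of drawn_orange_plunger, drawn_green_plunger above 0.028 m and value of joint each of home_orange_plunger, home_green_plunger below 0.011 m); the robot touches nothing.
It fails at once if a pulled-out plunger is pushed in (below 28 mm) or a pushed-in plunger is pulled out (above 11 mm) (not (value of joint each of drawn_orange_plunger, drawn_green_plunger above 0.028 m and value of joint each of home_orange_plunger, home_green_plunger below 0.011 m)).
It also fails if it takes over 120 s, if anything falls off the work surface, if the arm or the gripper's body presses on something with over 40 N, if the wrist force passes 120 N, or if a joint passes its speed limit or range.

## Working session

There is one attempt and no reset: what is moved stays moved. The work goes in short steps, Python scripts to look and compute and a tool call to move; the robot and the scene stay as the last step left them, time stands still between calls to the robot, and variables do not carry over. Pictures are saved under pics/ and viewed, about 12 in all and at most 16, crops included, and the job is handed in when it is done.

Besides the shell and the picture viewer there is one more tool, called after ">>>" as a command line: name --argument value ..., lists and objects as JSON in quotes. send_rows: Moves the arm, as the interface text tells. Its arguments: {"type":"object","properties":{"motion":{"type":"array","items":{"type":"object","properties":{"gripper":{"type":"number"},"travel":{"type":"array","items":{"type":"number"}},"rotation":{"type":"array","items":{"type":"number"}}}}},"newtons":{"type":"number"}},"required":["motion"]}

```bash
mkdir -p pics; ls
cat > h.py <<'E'
import numpy as np, cv2
from station import manip
from scipy.spatial.transform import Rotation as R
def save(n,f,crop=None):
    im=manip.snapshot(n)
    if crop: im=im[crop[1]:crop[3],crop[0]:crop[2]]
    cv2.imwrite('pics/'+f+'.png',im[:,:,::-1]); return im
def ray(n,uv,z):
    c=manip.calibration(n); T=np.array(c['cam_to_world'])
    d=T[:3,:3]@np.array([(uv[0]-c['cx'])/c['fx'],(uv[1]-c['cy'])/c['fy'],1])
    return T[:3,3]+d*(z-T[2,3])/d[2]
E
python3 - <<'E'
from h import *
save('top','top1'); save('scene','scene1')
print(manip.sense()); c=manip.calibration('top'); print(c)
E
```

```text
pics
{'t': 0.1, 'q': array([ 1.07448661e+00,  5.28385352e-01,  1.43380228e+00,  2.09284629e-05,
        1.18140379e+00, -1.78486599e-01]), 'qd': array([ 3.70180434e-05, -3.93056780e-04, -3.02117545e-03, -1.58513937e-04,
        8.01929958e-04,  7.62139803e-04]), 'tau': array([-3.75279183e-05, -4.43302989e+01, -1.78585231e+01, -2.01287162e-04,
        3.90907735e-03, -5.33439660e-06]), 'tcp_pos': array([0.19495204, 0.59312398, 0.23041507]), 'tool_rot': array([ 1.58247425e-01,  9.87398984e-01, -9.39839069e-04, -3.39962059e-04]), 'force': array([ 0.00514303, -0.65514605,  0.6136112 ]), 'ft_torque': array([ 0.01899302, -0.01347522,  0.06768695]), 'finger_gap': 0.9996884759502839}
{'fx': 593.6456980188955, 'fy': 593.6456980188955, 'cx': 326.01025226561933, 'cy': 240.37891604177278, 'cam_to_world': array([[-0.01074892, -0.98774807,  0.15568624,  0.30188099],
       [-0.99988521,  0.0089545 , -0.01222265,  0.10047082],
       [ 0.0106788 , -0.15579975, -0.98773094,  1.40861912],
       [ 0.        ,  0.        ,  0.        ,  1.        ]])}
```

View pics/top1.png

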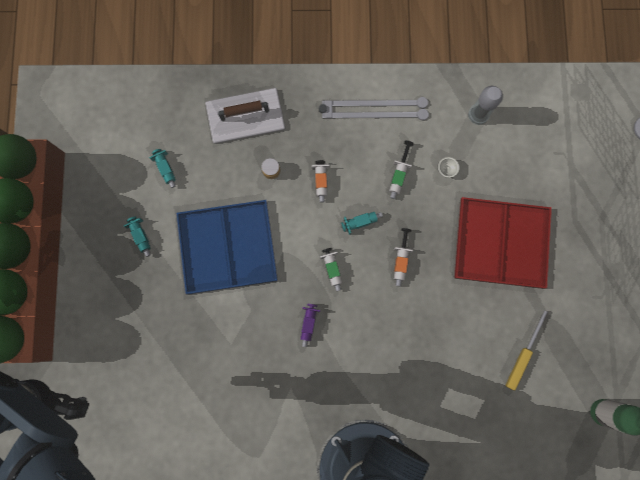

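View pics/scene1.png

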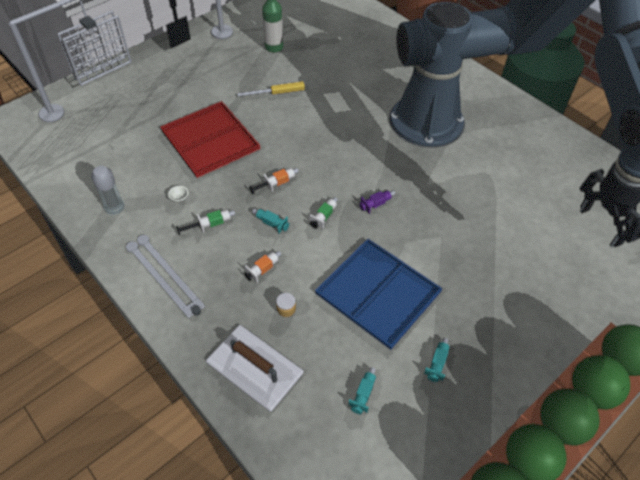

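The top view shows home_orange (321,180), drawn_green (399,178), home_green (333,269) and drawn_orange (401,265), with the blue tray at (227,247) and the red one at (504,243). A turquoise look-alike lies between them at (360,221).

Run:
```python
from h import *
im=cv2.imread('pics/top1.png'); hsv=cv2.cvtColor(im,cv2.COLOR_BGR2HSV).astype(int)
H,S,V=hsv[...,0],hsv[...,1],hsv[...,2]
# nozzle tip, disc pixels (rough) 
inj={'drawn_green':((399,178),(393,197),(409,143),'g'),'drawn_orange':((401,265),(400,285),(406,231),'o'),
'home_orange':((321,180),(321,201),(319,161),'o'),'home_green':((333,269),(338,290),(327,250),'g')}
for n,(c,noz,disc,k) in inj.items():
    m=((H>5)&(H<20)&(S>140) if k=='o' else (H>45)&(H<80)&(S>100))&(V>60)
    yy,xx=np.nonzero(m); s=(abs(xx-c[0])<15)&(abs(yy-c[1])<18); p=np.c_[xx,yy][s]
    r=cv2.minAreaRect(p.astype(np.float32))
    C=ray('top',r[0],.022); A=ray('top',noz,.013);B=ray('top',disc,.013)
    d=B-A; print(n,len(p),np.round(r[0],1),np.round(r[1],1),round(r[2],1),'C',C[:2].round(4),'yaw',np.degrees(np.arctan2(d[1],d[0])).round(1),'len',np.hypot(*d[:2]).round(3),'mean C',ray('top',p.mean(0),.022)[:2].round(4))
for n,q in {'blue':[(178,212),(267,201),(277,282),(187,293)],'red':[(461,198),(551,206),(548,288),(456,279)]}.items():
    P=np.array([ray('top',u,.016)[:2] for u in q]); print(n,P.round(3).tolist(),P.mean(0).round(3),[np.linalg.norm(P[i]-P[i-1]).round(3) for i in range(4)],
      'dir01',np.degrees(np.arctan2(*(P[1]-P[0])[::-1])).round(1),np.degrees(np.arctan2(*(P[2]-P[3])[::-1])).round(1))
cr=cv2.resize(im[130:300,290:430],None,fx=4,fy=3.5*4/3.5/1.14,interpolation=cv2.INTER_CUBIC)
cv2.imwrite('pics/crop1.png',cv2.resize(im[130:300,290:430],None,fx=3.5,fy=3.5,interpolation=cv2.INTER_CUBIC))
```

```text
drawn_green 134 [398.3 177.2] [10.1 13.6] 18.4 C [ 0.6728 -0.0923] yaw -17.7 len 0.142 mean C [ 0.6728 -0.0925]
drawn_orange 160 [400.9 264.2] [11.3 14.3] 9.5 C [ 0.462  -0.0923] yaw -8.1 len 0.13 mean C [ 0.4625 -0.0927]
home_orange 135 [320.5 180. ] [13.4 10. ] 84.8 C [0.6676 0.095 ] yaw 2.3 len 0.1 mean C [0.6674 0.0947]
home_green 145 [332.4 269.3] [14.  10.3] 74.1 C [0.4516 0.069 ] yaw 14.6 len 0.098 mean C [0.4516 0.0692]
blue [[0.593, 0.436], [0.618, 0.224], [0.424, 0.199], [0.4, 0.409]] [0.509 0.317] [np.float64(0.195), np.float64(0.214), np.float64(0.196), np.float64(0.211)] dir01 -83.3 -83.6
red [[0.622, -0.243], [0.6, -0.459], [0.403, -0.438], [0.426, -0.222]] [ 0.513 -0.341] [np.float64(0.196), np.float64(0.217), np.float64(0.198), np.float64(0.217)] dir01 -95.7 -96.2
```

View pics/crop1.png

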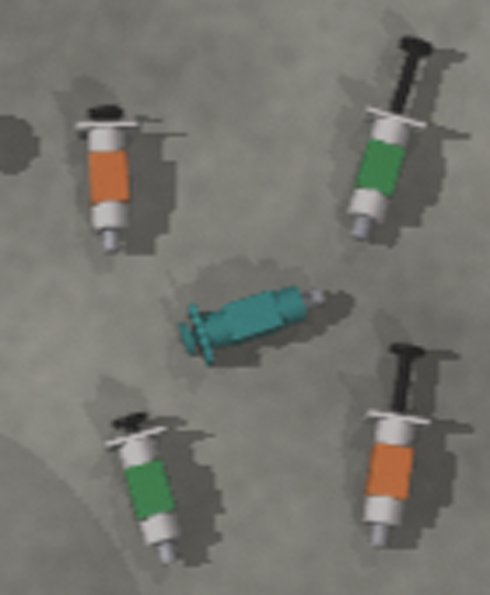

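The crop confirms it: the right two have their plungers out, the left two have them in. Scales and tray sizes agree with the given dimensions. Next is a planning helper, starting with home_green.

```bash
cat >> h.py <<'E'
def plan(x,y,z,yaw):
    s=manip.sense(); Rm=R.from_quat(s['tool_rot']); M=Rm.as_matrix()
    th=np.degrees(np.arctan2(M[1,0],M[0,0])); d=M.T@(np.array([x,y,z])-s['tcp_pos'])*1000
    dr=-((yaw+180-th+180)%360-180)
    print('t',round(s['t'],2),'tcp',s['tcp_pos'].round(4),'yaw',round(th-180,1),'tilt',np.degrees(np.arccos(-M[2,2])).round(2),'q6',s['q'][5].round(2),'gap',round(s['finger_gap']*85.4,1),'F',s['force'].round(1))
    print('shift',d.round(1),'rows@30',np.ceil(np.linalg.norm(d)/30),'rotz',round(dr,1))
E
python3 -c "
from h import *
plan(.4516,.069,.15,15)"
```

```text
t 0.1 tcp [0.195  0.5931 0.2304] yaw -18.2 tilt 0.11 q6 -0.18 gap 85.4 F [ 0.  -0.7  0.6]
shift [-407.6 -417.5   81.1] rows@30 20.0 rotz -33.2
```

>>> send_rows --motion '[{"gripper": 60, "travel": [-24, -24.6, 4.8]}, {"gripper": 60, "travel": [-24, -24.6, 4.8]}, {"gripper": 60, "travel": [-24, -24.6, 4.8]}, {"gripper": 60, "travel": [-24, -24.6, 4.8]}, {"gripper": 60, "travel": [-24, -24.6, 4.8]}, {"gripper": 60, "travel": [-24, -24.6, 4.8]}, {"gripper": 60, "travel": [-24, -24.6, 4.8]}, {"gripper": 60, "travel": [-24, -24.6, 4.8]}, {"gripper": 60, "travel": [-24, -24.6, 4.8]}, {"gripper": 60, "travel": [-24, -24.6, 4.8]}, {"gripper": 60, "travel": [-24, -24.6, 4.8]}, {"gripper": 60, "travel": [-24, -24.6, 4.8]}]' --newtons 40

```text
validation failed for argument at $.mo...
```

>>> send_rows --motion '[{"gripper": 60, "travel": [-24, -24.6, 4.8]}, {"gripper": 60, "travel": [-24, -24.6, 4.8]}, {"gripper": 60, "travel": [-24, -24.6, 4.8]}, {"gripper": 60, "travel": [-24, -24.6, 4.8]}, {"gripper": 60, "travel": [-24, -24.6, 4.8]}, {"gripper": 60, "rotation": [0, 0, -6.6]}, {"gripper": 60, "rotation": [0, 0, -6.6]}, {"gripper": 60, "rotation": [0, 0, -6.6]}, {"gripper": 60, "rotation": [0, 0, -6.6]}, {"gripper": 60, "rotation": [0, 0, -6.8]}, {"gripper": 60}, {"gripper": 60}]'

```text
validation failed for argument at $.mo...
```

```bash
python3 -c "
from h import *
plan(.4516,.069,.005,15)
im=save('wrist','w1')
c=manip.calibration('wrist');T=np.linalg.inv(np.array(c['cam_to_world']))
p=T[:3]@[.4516,.069,.026,1];print(p[0]/p[2]*c['fx']+c['cx'],p[1]/p[2]*c['fy']+c['cy'])"
```

```text
t 0.1 tcp [0.195  0.5931 0.2304] yaw -18.2 tilt 0.11 q6 -0.18 gap 85.4 F [ 0.  -0.7  0.6]
shift [-407.7 -417.2  226.1] rows@30 21.0 rotz -33.2
-40.6313947699627 548.8038790265593
```

View pics/w1.png

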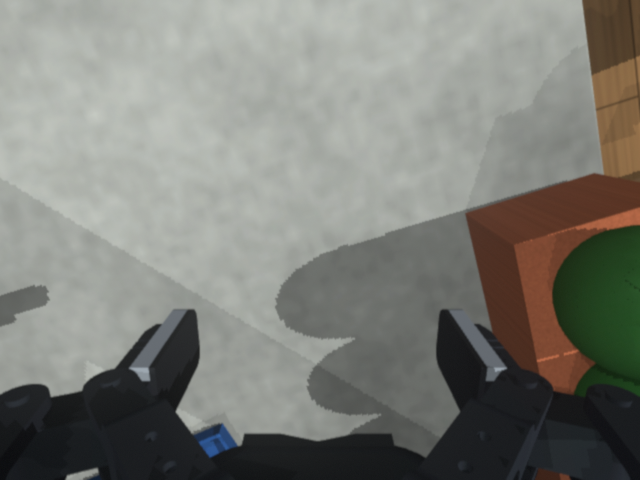

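The call was refused because every row needs all of its fields, so the wrist picture (4th viewed) only shows the start pose. I'll resend with full rows.

>>> send_rows --motion '[{"gripper": 60, "travel": [-24, -24.6, 4.8], "rotation": [0, 0, 0]}, {"gripper": 60, "travel": [-24, -24.6, 4.8], "rotation": [0, 0, 0]}, {"gripper": 60, "travel": [-24, -24.6, 4.8], "rotation": [0, 0, 0]}, {"gripper": 60, "travel": [-24, -24.6, 4.8], "rotation": [0, 0, 0]}, {"gripper": 60, "travel": [-24, -24.6, 4.8], "rotation": [0, 0, 0]}, {"gripper": 60, "travel": [-24, -24.6, 4.8], "rotation": [0, 0, 0]}, {"gripper": 60, "travel": [-24, -24.6, 4.8], "rotation": [0, 0, 0]}, {"gripper": 60, "travel": [-24, -24.6, 4.8], "rotation": [0, 0, 0]}, {"gripper": 60, "travel": [-24, -24.6, 4.8], "rotation": [0, 0, 0]}, {"gripper": 60, "travel": [-24, -24.6, 4.8], "rotation": [0, 0, 0]}, {"gripper": 60, "travel": [-24, -24.6, 4.8], "rotation": [0, 0, 0]}, {"gripper": 60, "travel": [-24, -24.6, 4.8], "rotation": [0, 0, 0]}]' --newtons 40

```text
t: 1.15
tcp_pos: [0.377, 0.2218, 0.1735]
tool_rot: [0.158, 0.987, 0.0, 0.0]
force: [1.1, -0.3, -0.4]
finger_gap: 0.707
```

>>> send_rows --motion '[{"gripper": 60, "travel": [-24, -24.6, 4.8], "rotation": [0, 0, 0]}, {"gripper": 60, "travel": [-24, -24.6, 4.8], "rotation": [0, 0, 0]}, {"gripper": 60, "travel": [-24, -24.6, 4.8], "rotation": [0, 0, 0]}, {"gripper": 60, "travel": [-24, -24.6, 4.8], "rotation": [0, 0, 0]}, {"gripper": 60, "travel": [-24, -24.6, 4.8], "rotation": [0, 0, 0]}, {"gripper": 60, "travel": [0, 0, 0], "rotation": [0, 0, -6.6]}, {"gripper": 60, "travel": [0, 0, 0], "rotation": [0, 0, -6.6]}, {"gripper": 60, "travel": [0, 0, 0], "rotation": [0, 0, -6.6]}, {"gripper": 60, "travel": [0, 0, 0], "rotation": [0, 0, -6.6]}, {"gripper": 60, "travel": [0, 0, 0], "rotation": [0, 0, -6.6]}, {"gripper": 60, "travel": [0, 0, 0], "rotation": [0, 0, 0]}, {"gripper": 60, "travel": [0, 0, 0], "rotation": [0, 0, 0]}]'

```text
t: 2.15
tcp_pos: [0.4521, 0.0689, 0.1497]
tool_rot: [-0.127, 0.992, 0.0, -0.0]
force: [-0.2, 0.1, -1.3]
finger_gap: 0.7
```

```bash
python3 -c "
from h import *
plan(.4516,.069,.005,15)
im=save('wrist','w2')
c=manip.calibration('wrist');T=np.linalg.inv(np.array(c['cam_to_world']))
p=T[:3]@[.4516,.069,.026,1];print(p[0]/p[2]*c['fx']+c['cx'],p[1]/p[2]*c['fy']+c['cy'])"
```

```text
t 2.15 tcp [0.4521 0.0689 0.1497] yaw -345.4 tilt 0.01 q6 -1.92 gap 59.8 F [-0.2  0.1 -1.3]
shift [  0.5   0.2 144.7] rows@30 5.0 rotz -0.4
317.25800803626066 229.62900067383433
```

View pics/w2.png

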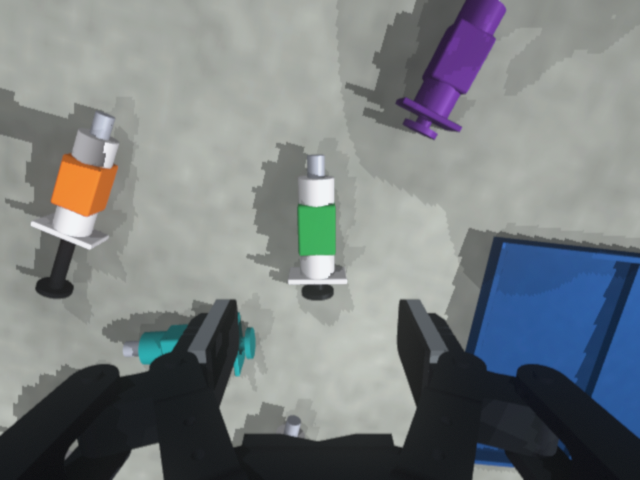

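The green sleeve is at (317,230), against a prediction of (317,230), so the calibration is good. Descending and gripping.

>>> send_rows --motion '[{"gripper": 60, "travel": [0, 0, 35], "rotation": [0, 0, 0]}, {"gripper": 60, "travel": [0, 0, 35], "rotation": [0, 0, 0]}, {"gripper": 60, "travel": [0, 0, 35], "rotation": [0, 0, 0]}, {"gripper": 60, "travel": [0, 0, 25], "rotation": [0, 0, 0]}, {"gripper": 60, "travel": [0, 0, 14], "rotation": [0, 0, 0]}, {"gripper": 60, "travel": [0, 0, 0], "rotation": [0, 0, 0]}, {"gripper": 20, "travel": [0, 0, 0], "rotation": [0, 0, 0]}, {"gripper": 20, "travel": [0, 0, 0], "rotation": [0, 0, 0]}, {"gripper": 20, "travel": [0, 0, 0], "rotation": [0, 0, 0]}, {"gripper": 20, "travel": [0, 0, 0], "rotation": [0, 0, 0]}, {"gripper": 20, "travel": [0, 0, 0], "rotation": [0, 0, 0]}, {"gripper": 20, "travel": [0, 0, 0], "rotation": [0, 0, 0]}]' --newtons 40

```text
t: 3.2
tcp_pos: [0.453, 0.0689, 0.007]
tool_rot: [-0.129, 0.992, -0.0, 0.001]
force: [-0.1, 0.5, 6.6]
finger_gap: 0.298
```

```bash
python3 -c "
from h import *
plan(.5185,-.287,.12,-6)"
```

```text
t 3.2 tcp [0.453  0.0689 0.007 ] yaw -345.2 tilt 0.16 q6 -1.92 gap 25.4 F [-0.1  0.5  6.6]
shift [  27.2 -360.9 -112.8] rows@30 13.0 rotz 20.8
```

>>> send_rows --motion '[{"gripper": 20, "travel": [0, 0, -20], "rotation": [0, 0, 0]}, {"gripper": 20, "travel": [0, 0, -30], "rotation": [0, 0, 5.2]}, {"gripper": 20, "travel": [0, 0, -30], "rotation": [0, 0, 5.2]}, {"gripper": 20, "travel": [0, 0, -33], "rotation": [0, 0, 5.2]}, {"gripper": 20, "travel": [0, 0, 0], "rotation": [0, 0, 5.2]}, {"gripper": 20, "travel": [-8.5, -28.9, 0], "rotation": [0, 0, 0]}, {"gripper": 20, "travel": [-8.5, -28.9, 0], "rotation": [0, 0, 0]}, {"gripper": 20, "travel": [-8.5, -28.9, 0], "rotation": [0, 0, 0]}, {"gripper": 20, "travel": [-8.5, -28.9, 0], "rotation": [0, 0, 0]}, {"gripper": 20, "travel": [-8.5, -28.9, 0], "rotation": [0, 0, 0]}, {"gripper": 20, "travel": [-8.5, -28.9, 0], "rotation": [0, 0, 0]}, {"gripper": 20, "travel": [-8.5, -28.9, 0], "rotation": [0, 0, 0]}]'

```text
t: 4.2
tcp_pos: [0.4899, -0.1398, 0.1191]
tool_rot: [0.053, 0.999, -0.0, 0.0]
force: [0.1, 0.4, -1.0]
finger_gap: 0.297
```

>>> send_rows --motion '[{"gripper": 20, "travel": [-8.5, -28.9, 0], "rotation": [0, 0, 0]}, {"gripper": 20, "travel": [-8.5, -28.9, 0], "rotation": [0, 0, 0]}, {"gripper": 20, "travel": [-8.5, -28.9, 0], "rotation": [0, 0, 0]}, {"gripper": 20, "travel": [-8.5, -28.9, 0], "rotation": [0, 0, 0]}, {"gripper": 20, "travel": [-8.5, -28.9, 0], "rotation": [0, 0, 0]}, {"gripper": 20, "travel": [0, 0, 0], "rotation": [0, 0, 0]}, {"gripper": 20, "travel": [0, 0, 0], "rotation": [0, 0, 0]}, {"gripper": 20, "travel": [0, 0, 0], "rotation": [0, 0, 0]}]'

```text
t: 4.87
tcp_pos: [0.5163, -0.2857, 0.1185]
tool_rot: [0.053, 0.999, 0.001, -0.001]
force: [0.1, -0.1, -1.7]
finger_gap: 0.297
```

```bash
python3 -c "
from h import *
plan(.5185,-.287,.011,-6)
save('wrist','w3')"
```

```text
t 4.87 tcp [ 0.5163 -0.2857  0.1185] yaw -6.0 tilt 0.12 q6 -2.16 gap 25.3 F [ 0.1 -0.1 -1.7]
shift [ -2.5  -1.2 107.5] rows@30 4.0 rotz -0.0
```

View pics/w3.png

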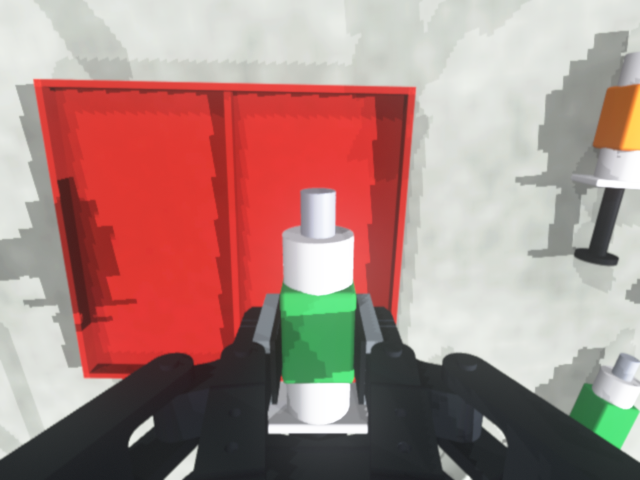

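The injector is held square above the right-hand (+y) red bay, with its sleeve at (318,335). Lowering and releasing.

>>> send_rows --motion '[{"gripper": 20, "travel": [-2, -1, 30], "rotation": [0, 0, 0]}, {"gripper": 20, "travel": [0, 0, 30], "rotation": [0, 0, 0]}, {"gripper": 20, "travel": [0, 0, 25], "rotation": [0, 0, 0]}, {"gripper": 20, "travel": [0, 0, 14], "rotation": [0, 0, 0]}, {"gripper": 20, "travel": [0, 0, 8], "rotation": [0, 0, 0]}, {"gripper": 20, "travel": [0, 0, 0], "rotation": [0, 0, 0]}, {"gripper": 45, "travel": [0, 0, 0], "rotation": [0, 0, 0]}, {"gripper": 45, "travel": [0, 0, 0], "rotation": [0, 0, 0]}, {"gripper": 45, "travel": [0, 0, 0], "rotation": [0, 0, 0]}, {"gripper": 45, "travel": [0, 0, -15], "rotation": [0, 0, 0]}, {"gripper": 45, "travel": [0, 0, -35], "rotation": [0, 0, 0]}, {"gripper": 60, "travel": [0, 0, -35], "rotation": [0, 0, 0]}]'

```text
t: 5.92
tcp_pos: [0.5182, -0.2869, 0.0966]
tool_rot: [0.052, 0.999, 0.001, -0.001]
force: [0.0, -0.6, 1.0]
finger_gap: 0.65
```

```bash
python3 -c "
from h import *
plan(.673,-.0925,.12,-17.5)
plan(.6676,.095,.12,3)"
```

```text
t 5.92 tcp [ 0.5182 -0.2869  0.0966] yaw -6.0 tilt 0.21 q6 -2.16 gap 55.5 F [ 0.  -0.6  1. ]
shift [-133.6  209.6  -23.4] rows@30 9.0 rotz 11.5
t 5.92 tcp [ 0.5182 -0.2869  0.0966] yaw -6.0 tilt 0.21 q6 -2.16 gap 55.5 F [ 0.  -0.6  1. ]
shift [-108.6  395.5  -22.9] rows@30 14.0 rotz -9.0
```

>>> send_rows --motion '[{"gripper": 60, "travel": [-14.8, 23.3, -2.6], "rotation": [0, 0, 0]}, {"gripper": 60, "travel": [-14.8, 23.3, -2.6], "rotation": [0, 0, 0]}, {"gripper": 60, "travel": [-14.8, 23.3, -2.6], "rotation": [0, 0, 0]}, {"gripper": 60, "travel": [-14.8, 23.3, -2.6], "rotation": [0, 0, 0]}, {"gripper": 60, "travel": [-14.8, 23.3, -2.6], "rotation": [0, 0, 0]}, {"gripper": 60, "travel": [-14.8, 23.3, -2.6], "rotation": [0, 0, 0]}, {"gripper": 60, "travel": [-14.8, 23.3, -2.6], "rotation": [0, 0, 0]}, {"gripper": 60, "travel": [-14.8, 23.3, -2.6], "rotation": [0, 0, 0]}, {"gripper": 60, "travel": [-14.8, 23.3, -2.6], "rotation": [0, 0, 0]}, {"gripper": 60, "travel": [0, 0, 0], "rotation": [0, 0, 5.8]}, {"gripper": 60, "travel": [0, 0, 0], "rotation": [0, 0, 5.7]}, {"gripper": 60, "travel": [0, 0, 0], "rotation": [0, 0, 0]}]'

```text
t: 6.92
tcp_pos: [0.6738, -0.0922, 0.1205]
tool_rot: [0.152, 0.988, -0.0, 0.0]
force: [0.9, -0.4, -0.2]
finger_gap: 0.702
```

```bash
cat >> h.py <<'E'
def tip(*P):
    c=manip.calibration('wrist');T=np.linalg.inv(np.array(c['cam_to_world']))
    for q in P:
        p=T[:3]@[*q,1];print('px',(p[0]/p[2]*c['fx']+c['cx']).round(1),(p[1]/p[2]*c['fy']+c['cy']).round(1))
E
python3 -c "
from h import *
plan(.673,-.0925,.005,-17.5)
save('wrist','w4');tip([.673,-.0925,.026])"
```

```text
t 6.92 tcp [ 0.6738 -0.0922  0.1205] yaw -17.5 tilt 0.03 q6 -1.56 gap 60.0 F [ 0.9 -0.4 -0.2]
shift [  0.8  -0.5 115.5] rows@30 4.0 rotz -0.0
px 317.6 242.2
```

View pics/w4.png

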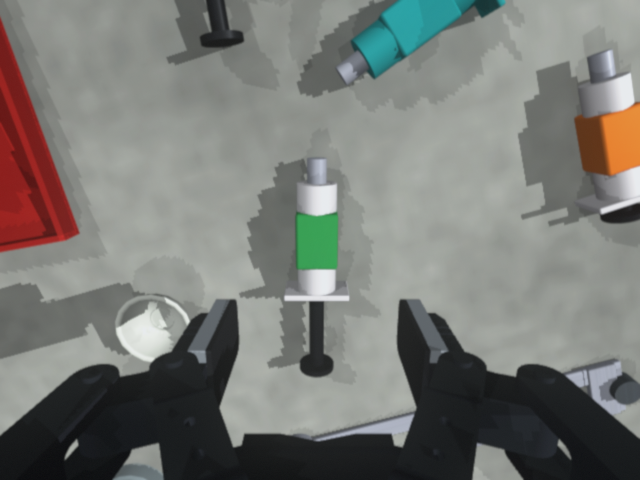

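The green sleeve is at (317,241), where it was predicted, with the plunger out. Gripping it.

>>> send_rows --motion '[{"gripper": 60, "travel": [0.5, 0, 35], "rotation": [0, 0, 0]}, {"gripper": 60, "travel": [0, 0, 35], "rotation": [0, 0, 0]}, {"gripper": 60, "travel": [0, 0, 28], "rotation": [0, 0, 0]}, {"gripper": 60, "travel": [0, 0, 16], "rotation": [0, 0, 0]}, {"gripper": 60, "travel": [0, 0, 0], "rotation": [0, 0, 0]}, {"gripper": 20, "travel": [0, 0, 0], "rotation": [0, 0, 0]}, {"gripper": 20, "travel": [0, 0, 0], "rotation": [0, 0, 0]}, {"gripper": 20, "travel": [0, 0, 0], "rotation": [0, 0, 0]}, {"gripper": 20, "travel": [0, 0, 0], "rotation": [0, 0, 0]}, {"gripper": 20, "travel": [0, 0, 0], "rotation": [0, 0, 0]}, {"gripper": 20, "travel": [0, 0, -15], "rotation": [0, 0, 0]}, {"gripper": 20, "travel": [0, 0, -35], "rotation": [0, 0, 0]}]'

```text
t: 7.97
tcp_pos: [0.669, -0.0919, 0.0527]
tool_rot: [0.152, 0.988, 0.001, -0.005]
force: [0.0, 0.1, -1.5]
finger_gap: 0.292
```

```bash
python3 -c "
from h import *
plan(.479,.368,.12,6.5);plan(.491,.260,.12,6.5)"
```

```text
t 7.97 tcp [ 0.669  -0.0919  0.0527] yaw -17.5 tilt 0.63 q6 -1.57 gap 25.0 F [ 0.   0.1 -1.5]
shift [320.3 381.4 -63.8] rows@30 17.0 rotz -24.0
t 7.97 tcp [ 0.669  -0.0919  0.0527] yaw -17.5 tilt 0.63 q6 -1.57 gap 25.0 F [ 0.   0.1 -1.5]
shift [276.4 282.  -64.3] rows@30 14.0 rotz -24.0
```

>>> send_rows --motion '[{"gripper": 20, "travel": [0, 0, -32], "rotation": [0, 0, 0]}, {"gripper": 20, "travel": [0, 0, -32], "rotation": [0, 0, 0]}, {"gripper": 20, "travel": [19.05, 22.4, 0], "rotation": [0, 0, 0]}, {"gripper": 20, "travel": [19.05, 22.4, 0], "rotation": [0, 0, 0]}, {"gripper": 20, "travel": [19.05, 22.4, 0], "rotation": [0, 0, 0]}, {"gripper": 20, "travel": [19.05, 22.4, 0], "rotation": [0, 0, 0]}, {"gripper": 20, "travel": [19.05, 22.4, 0], "rotation": [0, 0, 0]}, {"gripper": 20, "travel": [19.05, 22.4, 0], "rotation": [0, 0, 0]}, {"gripper": 20, "travel": [19.05, 22.4, 0], "rotation": [0, 0, 0]}, {"gripper": 20, "travel": [19.05, 22.4, 0], "rotation": [0, 0, 0]}, {"gripper": 20, "travel": [19.05, 22.4, 0], "rotation": [0, 0, 0]}, {"gripper": 20, "travel": [19.05, 22.4, 0], "rotation": [0, 0, 0]}]'

```text
t: 8.97
tcp_pos: [0.5579, 0.1791, 0.1212]
tool_rot: [0.152, 0.988, 0.0, 0.0]
force: [0.8, 0.8, -0.9]
finger_gap: 0.295
```

>>> send_rows --motion '[{"gripper": 20, "travel": [19.05, 22.4, 0], "rotation": [0, 0, 0]}, {"gripper": 20, "travel": [19.05, 22.4, 0], "rotation": [0, 0, 0]}, {"gripper": 20, "travel": [19.05, 22.4, 0], "rotation": [0, 0, 0]}, {"gripper": 20, "travel": [19.05, 22.4, 0], "rotation": [0, 0, 0]}, {"gripper": 20, "travel": [19.05, 22.4, 0], "rotation": [0, 0, 0]}, {"gripper": 20, "travel": [19.05, 22.4, 0], "rotation": [0, 0, 0]}, {"gripper": 20, "travel": [19.05, 22.4, 0], "rotation": [0, 0, 0]}, {"gripper": 20, "travel": [0, 0, 0], "rotation": [0, 0, -6]}, {"gripper": 20, "travel": [0, 0, 0], "rotation": [0, 0, -6]}, {"gripper": 20, "travel": [0, 0, 0], "rotation": [0, 0, -6]}, {"gripper": 20, "travel": [0, 0, 0], "rotation": [0, 0, -6]}, {"gripper": 20, "travel": [0, 0, 0], "rotation": [0, 0, 0]}]'

```text
t: 9.97
tcp_pos: [0.4785, 0.3677, 0.1211]
tool_rot: [-0.058, 0.998, 0.0, 0.0]
force: [0.2, -0.5, -1.1]
finger_gap: 0.296
```

```bash
python3 -c "
from h import *
plan(.479,.368,.011,6.5)
save('wrist','w5')"
```

```text
t 9.97 tcp [0.4785 0.3677 0.1211] yaw -353.4 tilt 0.03 q6 -1.22 gap 25.3 F [ 0.2 -0.5 -1.1]
shift [ -0.5   0.2 110.1] rows@30 4.0 rotz 0.1
```

View pics/w5.png

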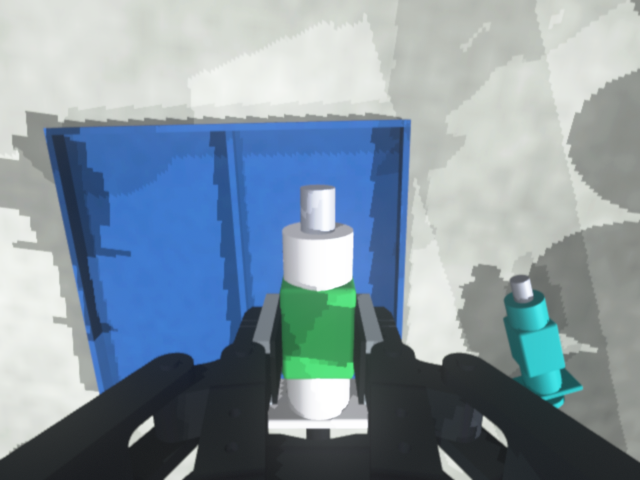

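Held square over the left (+y) blue bay, sleeve at (318,330). Lowering.

>>> send_rows --motion '[{"gripper": 20, "travel": [0, 0, 30], "rotation": [0, 0, 0]}, {"gripper": 20, "travel": [0, 0, 30], "rotation": [0, 0, 0]}, {"gripper": 20, "travel": [0, 0, 26], "rotation": [0, 0, 0]}, {"gripper": 20, "travel": [0, 0, 15], "rotation": [0, 0, 0]}, {"gripper": 20, "travel": [0, 0, 9], "rotation": [0, 0, 0]}, {"gripper": 20, "travel": [0, 0, 0], "rotation": [0, 0, 0]}, {"gripper": 45, "travel": [0, 0, 0], "rotation": [0, 0, 0]}, {"gripper": 45, "travel": [0, 0, 0], "rotation": [0, 0, 0]}, {"gripper": 45, "travel": [0, 0, 0], "rotation": [0, 0, 0]}, {"gripper": 45, "travel": [0, 0, -15], "rotation": [0, 0, 0]}, {"gripper": 45, "travel": [0, 0, -35], "rotation": [0, 0, 0]}, {"gripper": 60, "travel": [0, 0, -35], "rotation": [0, 0, 0]}]'

```text
t: 11.02
tcp_pos: [0.4777, 0.3668, 0.0947]
tool_rot: [-0.056, 0.998, -0.001, -0.002]
force: [0.9, 1.1, 0.3]
finger_gap: 0.655
```

```bash
python3 -c "
from h import *
plan(.6674,.095,.12,3)"
```

```text
t 11.02 tcp [0.4777 0.3668 0.0947] yaw -353.6 tilt 0.24 q6 -1.21 gap 55.9 F [0.9 1.1 0.3]
shift [-158.  -291.4  -25.5] rows@30 12.0 rotz 3.4
```

>>> send_rows --motion '[{"gripper": 60, "travel": [-14.3, -26.6, -2], "rotation": [0, 0, 0]}, {"gripper": 60, "travel": [-14.3, -26.6, -2], "rotation": [0, 0, 0]}, {"gripper": 60, "travel": [-14.3, -26.6, -2], "rotation": [0, 0, 0]}, {"gripper": 60, "travel": [-14.3, -26.6, -2], "rotation": [0, 0, 0]}, {"gripper": 60, "travel": [-14.3, -26.6, -2], "rotation": [0, 0, 0]}, {"gripper": 60, "travel": [-14.3, -26.6, -2], "rotation": [0, 0, 0]}, {"gripper": 60, "travel": [-14.3, -26.6, -2], "rotation": [0, 0, 0]}, {"gripper": 60, "travel": [-14.3, -26.6, -2], "rotation": [0, 0, 0]}, {"gripper": 60, "travel": [-14.3, -26.6, -2], "rotation": [0, 0, 0]}, {"gripper": 60, "travel": [-14.3, -26.6, -2], "rotation": [0, 0, 0]}, {"gripper": 60, "travel": [-14.3, -26.6, -2], "rotation": [0, 0, 3.4]}, {"gripper": 60, "travel": [0, 0, 0], "rotation": [0, 0, 0]}]'

```text
t: 12.02
tcp_pos: [0.673, 0.089, 0.1182]
tool_rot: [-0.023, 1.0, -0.001, 0.003]
force: [-0.0, 0.4, 0.4]
finger_gap: 0.701
```

```bash
python3 -c "
from h import *
plan(.6674,.095,.006,3)
save('wrist','w6');tip([.6674,.095,.026])"
```

```text
t 12.02 tcp [0.673  0.089  0.1182] yaw -357.3 tilt 0.41 q6 -1.65 gap 59.9 F [-0.   0.4  0.4]
shift [  6.1   6.6 112.2] rows@30 4.0 rotz -0.3
px 323.4 239.3
```

View pics/w6.png

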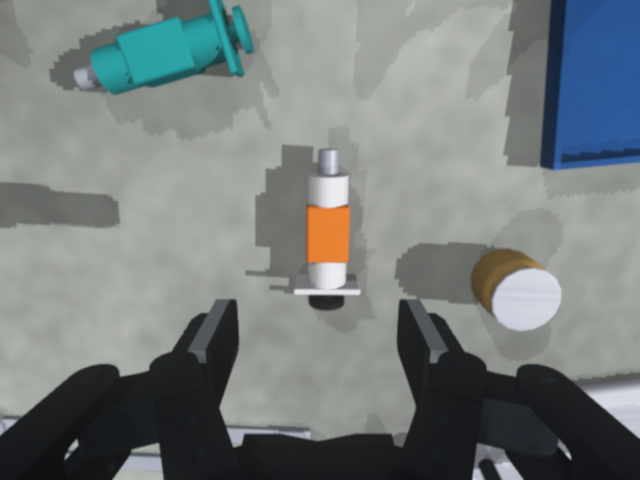

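The orange sleeve is at (328,235) with its plunger in. The arm was still settling, so I'll re-read before descending.

```bash
python3 -c "
from h import *
plan(.6674,.095,.006,3);tip([.6674,.095,.026])"
```

```text
t 12.07 tcp [0.6706 0.0914 0.1177] yaw -357.2 tilt 0.18 q6 -1.65 gap 59.9 F [-0.5  0.4 -0.2]
shift [  3.4   3.8 111.7] rows@30 4.0 rotz -0.2
px 323.4 239.3
```

>>> send_rows --motion '[{"gripper": 60, "travel": [1, 1, 20], "rotation": [0, 0, 0]}, {"gripper": 60, "travel": [0, 0, 20], "rotation": [0, 0, 0]}, {"gripper": 60, "travel": [0, 0, 0], "rotation": [0, 0, 0]}, {"gripper": 60, "travel": [0, 0, 0], "rotation": [0, 0, 0]}]'

```text
t: 12.4
tcp_pos: [0.6654, 0.0964, 0.076]
tool_rot: [-0.027, 1.0, 0.0, -0.002]
force: [0.6, 0.5, 0.6]
finger_gap: 0.702
```

```bash
python3 -c "
from h import *
plan(.6674,.095,.006,3);tip([.6674,.095,.026]); im=save('wrist','w7').astype(int)
m=(im[...,0]>180)&(im[...,2]<80)&(im[...,1]<160); yy,xx=np.nonzero(m); print(xx.mean(),yy.mean())"
```

```text
t 12.4 tcp [0.6654 0.0964 0.076 ] yaw -356.9 tilt 0.23 q6 -1.65 gap 60.0 F [0.6 0.5 0.6]
shift [-2.2 -1.5 70. ] rows@30 3.0 rotz 0.1
px 314.0 273.3
312.793399339934 273.6039603960396
```

>>> send_rows --motion '[{"gripper": 60, "travel": [-1, -1, 30], "rotation": [0, 0, 0]}, {"gripper": 60, "travel": [0, 0, 25], "rotation": [0, 0, 0]}, {"gripper": 60, "travel": [0, 0, 15], "rotation": [0, 0, 0]}, {"gripper": 60, "travel": [0, 0, 0], "rotation": [0, 0, 0]}, {"gripper": 60, "travel": [0, 0, 0], "rotation": [0, 0, 0]}, {"gripper": 20, "travel": [0, 0, 0], "rotation": [0, 0, 0]}, {"gripper": 20, "travel": [0, 0, 0], "rotation": [0, 0, 0]}, {"gripper": 20, "travel": [0, 0, 0], "rotation": [0, 0, 0]}, {"gripper": 20, "travel": [0, 0, 0], "rotation": [0, 0, 0]}, {"gripper": 20, "travel": [0, 0, 0], "rotation": [0, 0, 0]}, {"gripper": 20, "travel": [0, 0, 0], "rotation": [0, 0, 0]}]'

```text
t: 13.37
tcp_pos: [0.6697, 0.0946, 0.0091]
tool_rot: [-0.027, 1.0, -0.0, 0.002]
force: [-0.4, -0.2, 5.2]
finger_gap: 0.293
```

```bash
python3 -c "
from h import *
plan(.507,-.395,.12,-6)"
```

```text
t 13.37 tcp [0.6697 0.0946 0.0091] yaw -356.9 tilt 0.2 q6 -1.65 gap 25.0 F [-0.4 -0.2  5.2]
shift [ 188.4 -480.1 -111.5] rows@30 18.0 rotz 9.1
```

>>> send_rows --motion '[{"gripper": 20, "travel": [0, 0, -20], "rotation": [0, 0, 0]}, {"gripper": 20, "travel": [0, 0, -32], "rotation": [0, 0, 0]}, {"gripper": 20, "travel": [0, 0, -32], "rotation": [0, 0, 4.6]}, {"gripper": 20, "travel": [0, 0, -28], "rotation": [0, 0, 4.5]}, {"gripper": 20, "travel": [6.4, -29.6, 0], "rotation": [0, 0, 0]}, {"gripper": 20, "travel": [6.4, -29.6, 0], "rotation": [0, 0, 0]}, {"gripper": 20, "travel": [6.4, -29.6, 0], "rotation": [0, 0, 0]}, {"gripper": 20, "travel": [6.4, -29.6, 0], "rotation": [0, 0, 0]}, {"gripper": 20, "travel": [6.4, -29.6, 0], "rotation": [0, 0, 0]}, {"gripper": 20, "travel": [6.4, -29.6, 0], "rotation": [0, 0, 0]}, {"gripper": 20, "travel": [6.4, -29.6, 0], "rotation": [0, 0, 0]}, {"gripper": 20, "travel": [6.4, -29.6, 0], "rotation": [0, 0, 0]}]'

```text
t: 14.37
tcp_pos: [0.5916, -0.1367, 0.1192]
tool_rot: [0.052, 0.999, 0.0, -0.0]
force: [0.6, -0.2, -2.0]
finger_gap: 0.294
```

>>> send_rows --motion '[{"gripper": 20, "travel": [6.4, -29.6, 0], "rotation": [0, 0, 0]}, {"gripper": 20, "travel": [6.4, -29.6, 0], "rotation": [0, 0, 0]}, {"gripper": 20, "travel": [6.4, -29.6, 0], "rotation": [0, 0, 0]}, {"gripper": 20, "travel": [6.4, -29.6, 0], "rotation": [0, 0, 0]}, {"gripper": 20, "travel": [6.4, -29.6, 0], "rotation": [0, 0, 0]}, {"gripper": 20, "travel": [6.4, -29.6, 0], "rotation": [0, 0, 0]}, {"gripper": 20, "travel": [6.4, -29.6, 0], "rotation": [0, 0, 0]}, {"gripper": 20, "travel": [6.4, -29.6, 0], "rotation": [0, 0, 0]}, {"gripper": 20, "travel": [6.4, -29.6, 0], "rotation": [0, 0, 0]}, {"gripper": 20, "travel": [0, 0, 0], "rotation": [0, 0, 0]}, {"gripper": 20, "travel": [0, 0, 0], "rotation": [0, 0, 0]}, {"gripper": 20, "travel": [0, 0, 0], "rotation": [0, 0, 0]}]'

```text
t: 15.37
tcp_pos: [0.5068, -0.3938, 0.1188]
tool_rot: [0.053, 0.999, 0.001, -0.0]
force: [0.0, 0.8, -0.1]
finger_gap: 0.298
```

```bash
python3 -c "
from h import *
plan(.507,-.395,.0125,-6)
save('wrist','w8')"
```

```text
t 15.37 tcp [ 0.5068 -0.3938  0.1188] yaw -6.0 tilt 0.09 q6 -2.3 gap 25.4 F [ 0.   0.8 -0.1]
shift [ -0.4  -1.3 106.3] rows@30 4.0 rotz -0.0
```

View pics/w8.png

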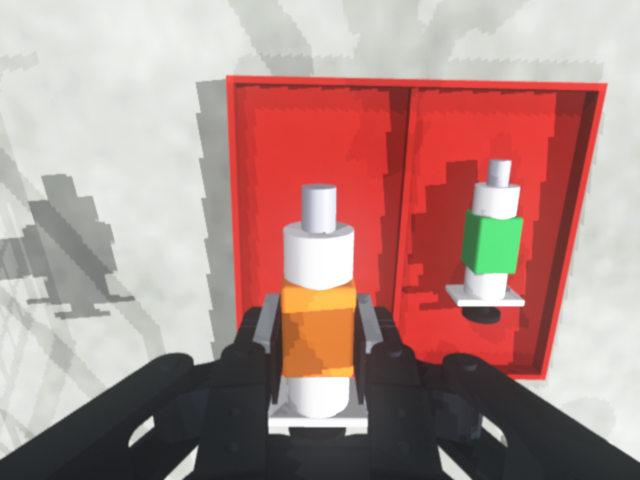

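home_green lies flat in the right-hand bay, sleeve at (492,243), and the orange one is over the left-hand bay. Lowering it.

>>> send_rows --motion '[{"gripper": 20, "travel": [0, 0, 30], "rotation": [0, 0, 0]}, {"gripper": 20, "travel": [0, 0, 30], "rotation": [0, 0, 0]}, {"gripper": 20, "travel": [0, 0, 24], "rotation": [0, 0, 0]}, {"gripper": 20, "travel": [0, 0, 14], "rotation": [0, 0, 0]}, {"gripper": 20, "travel": [0, 0, 9], "rotation": [0, 0, 0]}, {"gripper": 20, "travel": [0, 0, 0], "rotation": [0, 0, 0]}, {"gripper": 45, "travel": [0, 0, 0], "rotation": [0, 0, 0]}, {"gripper": 45, "travel": [0, 0, 0], "rotation": [0, 0, 0]}, {"gripper": 45, "travel": [0, 0, 0], "rotation": [0, 0, 0]}, {"gripper": 45, "travel": [0, 0, -15], "rotation": [0, 0, 0]}, {"gripper": 45, "travel": [0, 0, -35], "rotation": [0, 0, 0]}, {"gripper": 60, "travel": [0, 0, -35], "rotation": [0, 0, 0]}]'

```text
t: 16.42
tcp_pos: [0.5064, -0.3935, 0.0966]
tool_rot: [0.052, 0.999, 0.001, -0.001]
force: [1.5, -0.8, 0.2]
finger_gap: 0.653
```

```bash
python3 -c "
from h import *
plan(.462,-.0925,.12,-8)"
```

```text
t 16.42 tcp [ 0.5064 -0.3935  0.0966] yaw -6.0 tilt 0.23 q6 -2.3 gap 55.8 F [ 1.5 -0.8  0.2]
shift [ 75.8 294.7 -22.4] rows@30 11.0 rotz 2.0
```

>>> send_rows --motion '[{"gripper": 60, "travel": [7.5, 29.5, -2], "rotation": [0, 0, 0]}, {"gripper": 60, "travel": [7.5, 29.5, -2], "rotation": [0, 0, 0]}, {"gripper": 60, "travel": [7.5, 29.5, -2], "rotation": [0, 0, 0]}, {"gripper": 60, "travel": [7.5, 29.5, -2], "rotation": [0, 0, 0]}, {"gripper": 60, "travel": [7.5, 29.5, -2], "rotation": [0, 0, 0]}, {"gripper": 60, "travel": [7.5, 29.5, -2], "rotation": [0, 0, 0]}, {"gripper": 60, "travel": [7.5, 29.5, -2], "rotation": [0, 0, 0]}, {"gripper": 60, "travel": [7.5, 29.5, -2], "rotation": [0, 0, 0]}, {"gripper": 60, "travel": [7.5, 29.5, -2], "rotation": [0, 0, 0]}, {"gripper": 60, "travel": [7.5, 29.5, -2], "rotation": [0, 0, 2]}, {"gripper": 60, "travel": [0, 0, 0], "rotation": [0, 0, 0]}, {"gripper": 60, "travel": [0, 0, 0], "rotation": [0, 0, 0]}]'

```text
t: 17.42
tcp_pos: [0.4635, -0.0919, 0.1177]
tool_rot: [0.068, 0.998, -0.0, 0.0]
force: [0.5, -0.7, -0.4]
finger_gap: 0.702
```

```bash
python3 -c "
from h import *
plan(.462,-.0925,.0065,-8)
save('wrist','w9');tip([.462,-.0925,.026])"
```

```text
t 17.42 tcp [ 0.4635 -0.0919  0.1177] yaw -7.8 tilt 0.04 q6 -1.87 gap 59.9 F [ 0.5 -0.7 -0.4]
shift [  1.5  -0.8 111.2] rows@30 4.0 rotz 0.2
px 318.1 240.5
```

View pics/w9.png

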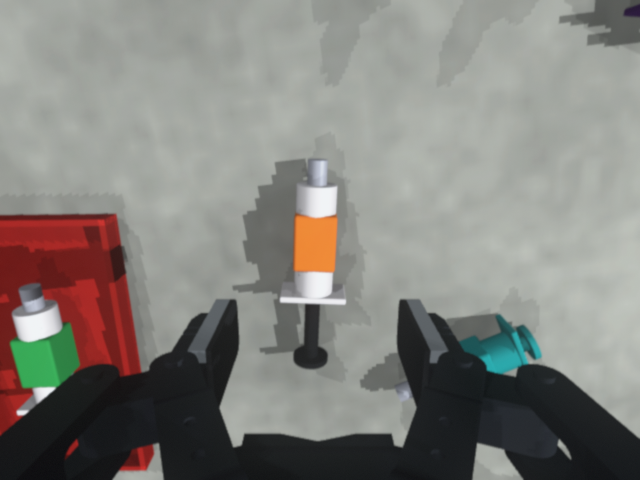

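The orange sleeve is at (316,243), within a few pixels of the prediction. Gripping it.

>>> send_rows --motion '[{"gripper": 60, "travel": [1, -1, 35], "rotation": [0, 0, 1]}, {"gripper": 60, "travel": [0, 0, 35], "rotation": [0, 0, 0]}, {"gripper": 60, "travel": [0, 0, 26], "rotation": [0, 0, 0]}, {"gripper": 60, "travel": [0, 0, 15], "rotation": [0, 0, 0]}, {"gripper": 60, "travel": [0, 0, 0], "rotation": [0, 0, 0]}, {"gripper": 60, "travel": [0, 0, 0], "rotation": [0, 0, 0]}, {"gripper": 20, "travel": [0, 0, 0], "rotation": [0, 0, 0]}, {"gripper": 20, "travel": [0, 0, 0], "rotation": [0, 0, 0]}, {"gripper": 20, "travel": [0, 0, 0], "rotation": [0, 0, 0]}, {"gripper": 20, "travel": [0, 0, 0], "rotation": [0, 0, 0]}, {"gripper": 20, "travel": [0, 0, 0], "rotation": [0, 0, 0]}, {"gripper": 20, "travel": [0, 0, 0], "rotation": [0, 0, 0]}]'

```text
t: 18.47
tcp_pos: [0.4635, -0.0947, 0.0075]
tool_rot: [0.078, 0.997, -0.001, 0.002]
force: [-0.9, -1.4, 7.1]
finger_gap: 0.294
```

```bash
python3 -c "
from h import *
plan(.491,.260,.12,6.5)"
```

```text
t 18.47 tcp [ 0.4635 -0.0947  0.0075] yaw -9.0 tilt 0.19 q6 -1.85 gap 25.1 F [-0.9 -1.4  7.1]
shift [  27.9  354.5 -113. ] rows@30 13.0 rotz -15.5
```

>>> send_rows --motion '[{"gripper": 20, "travel": [0, 0, -20], "rotation": [0, 0, 0]}, {"gripper": 20, "travel": [0, 0, -32], "rotation": [0, 0, -5.2]}, {"gripper": 20, "travel": [0, 0, -32], "rotation": [0, 0, -5.2]}, {"gripper": 20, "travel": [0, 0, -29], "rotation": [0, 0, -5.1]}, {"gripper": 20, "travel": [-5.6, 29.1, 0], "rotation": [0, 0, 0]}, {"gripper": 20, "travel": [-5.6, 29.1, 0], "rotation": [0, 0, 0]}, {"gripper": 20, "travel": [-5.6, 29.1, 0], "rotation": [0, 0, 0]}, {"gripper": 20, "travel": [-5.6, 29.1, 0], "rotation": [0, 0, 0]}, {"gripper": 20, "travel": [-5.6, 29.1, 0], "rotation": [0, 0, 0]}, {"gripper": 20, "travel": [-5.6, 29.1, 0], "rotation": [0, 0, 0]}, {"gripper": 20, "travel": [-5.6, 29.1, 0], "rotation": [0, 0, 0]}, {"gripper": 20, "travel": [-5.6, 29.1, 0], "rotation": [0, 0, 0]}]'

```text
t: 19.47
tcp_pos: [0.4803, 0.1439, 0.1196]
tool_rot: [-0.057, 0.998, 0.0, 0.0]
force: [1.0, -0.8, -1.1]
finger_gap: 0.291
```

>>> send_rows --motion '[{"gripper": 20, "travel": [-5.6, 29.1, 0], "rotation": [0, 0, 0]}, {"gripper": 20, "travel": [-5.6, 29.1, 0], "rotation": [0, 0, 0]}, {"gripper": 20, "travel": [-5.6, 29.1, 0], "rotation": [0, 0, 0]}, {"gripper": 20, "travel": [-5.6, 29.1, 0], "rotation": [0, 0, 0]}, {"gripper": 20, "travel": [0, 0, 0], "rotation": [0, 0, 0]}, {"gripper": 20, "travel": [0, 0, 0], "rotation": [0, 0, 0]}, {"gripper": 20, "travel": [0, 0, 0], "rotation": [0, 0, 0]}]'

```text
t: 20.05
tcp_pos: [0.4891, 0.2602, 0.1192]
tool_rot: [-0.057, 0.998, -0.0, -0.0]
force: [-0.3, 0.2, -0.7]
finger_gap: 0.296
```

```bash
python3 -c "
from h import *
plan(.491,.260,.0115,6.5)
save('wrist','w10')"
```

```text
t 20.05 tcp [0.4891 0.2602 0.1192] yaw -353.5 tilt 0.05 q6 -1.4 gap 25.3 F [-0.3  0.2 -0.7]
shift [ -2.   -0.4 107.7] rows@30 4.0 rotz 0.0
```

View pics/w10.png

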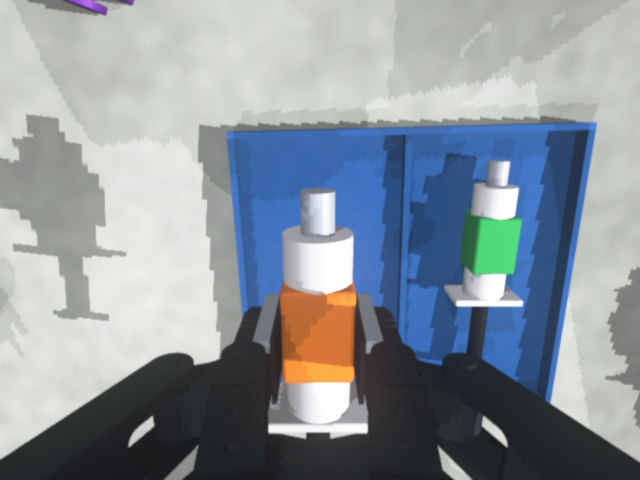

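drawn_green lies in its bay, sleeve at (491,243), with the plunger out. Lowering the orange one into the other bay.

>>> send_rows --motion '[{"gripper": 20, "travel": [-1.5, 0, 30], "rotation": [0, 0, 0]}, {"gripper": 20, "travel": [0, 0, 30], "rotation": [0, 0, 0]}, {"gripper": 20, "travel": [0, 0, 25], "rotation": [0, 0, 0]}, {"gripper": 20, "travel": [0, 0, 14], "rotation": [0, 0, 0]}, {"gripper": 20, "travel": [0, 0, 9], "rotation": [0, 0, 0]}, {"gripper": 20, "travel": [0, 0, 0], "rotation": [0, 0, 0]}, {"gripper": 45, "travel": [0, 0, 0], "rotation": [0, 0, 0]}, {"gripper": 45, "travel": [0, 0, 0], "rotation": [0, 0, 0]}, {"gripper": 45, "travel": [0, 0, 0], "rotation": [0, 0, 0]}, {"gripper": 45, "travel": [0, 0, -15], "rotation": [0, 0, 0]}, {"gripper": 45, "travel": [0, 0, -35], "rotation": [0, 0, 0]}, {"gripper": 45, "travel": [0, 0, -35], "rotation": [0, 0, 0]}]'

```text
t: 21.1
tcp_pos: [0.4901, 0.26, 0.0961]
tool_rot: [-0.056, 0.998, -0.0, -0.002]
force: [0.3, 0.5, 0.5]
finger_gap: 0.531
```

>>> send_rows --motion '[{"gripper": 45, "travel": [0, -30, -25], "rotation": [0, 0, 0]}, {"gripper": 45, "travel": [0, -30, -25], "rotation": [0, 0, 0]}, {"gripper": 45, "travel": [0, -30, -25], "rotation": [0, 0, 0]}, {"gripper": 45, "travel": [0, -30, -10], "rotation": [0, 0, 0]}, {"gripper": 45, "travel": [0, -30, 0], "rotation": [0, 0, 0]}, {"gripper": 45, "travel": [0, -30, 0], "rotation": [0, 0, 0]}, {"gripper": 45, "travel": [0, -30, 0], "rotation": [0, 0, 0]}, {"gripper": 45, "travel": [0, -30, 0], "rotation": [0, 0, 0]}, {"gripper": 45, "travel": [0, 0, 0], "rotation": [0, 0, 0]}, {"gripper": 45, "travel": [0, 0, 0], "rotation": [0, 0, 0]}, {"gripper": 45, "travel": [0, 0, 0], "rotation": [0, 0, 0]}]'

```text
t: 22.02
tcp_pos: [0.518, 0.0223, 0.1813]
tool_rot: [-0.056, 0.998, 0.0, -0.0]
force: [-0.8, -0.1, 0.1]
finger_gap: 0.526
```

```bash
python3 -c "
from h import *
plan(.491,.06,.19,6.5)
im=save('top','top2'); cv2.imwrite('pics/fin.png',cv2.resize(im[170:310,165:565,::-1],None,fx=2,fy=2,interpolation=cv2.INTER_CUBIC))"
```

```text
t 22.02 tcp [0.518  0.0223 0.1813] yaw -353.6 tilt 0.03 q6 -1.86 gap 45.0 F [-0.8 -0.1  0.1]
shift [22.6 40.5 -8.7] rows@30 2.0 rotz -0.1
```

View pics/fin.png

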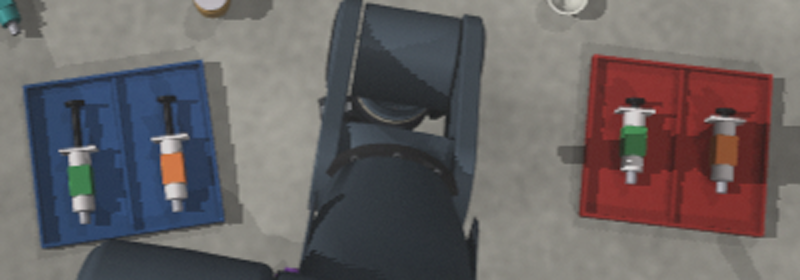

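All four injectors lie in their bays with plungers as before and clear of the rims, and the arm is clear. Handing in.

```bash
python3 -c "
from h import *
print(manip.sign_off())"
```

```text
the job is handed in; nothing more can be done
None
```

All four injectors are sorted and the job is handed in, at about 22 s on the robot's clock. drawn_green and drawn_orange are in the blue tray; home_green and home_orange are in the red tray, one per bay.

- **Final top view:** every injector lies inside its bay. The blue pair's plungers are still out and the red pair's still in. I judged plunger positions and flatness by eye and did not measure them.
- **Final state:** the force reading was below 1 N and the gripper was clear at 0.18 m height. The purple and turquoise look-alikes were not touched.
- **What went wrong:** the first two move calls were refused because rows were missing fields, and nothing moved. Before gripping home_orange the arm had not settled and sat about 5–8 mm off, so I re-measured with the wrist camera and corrected. That grip ended about 2 mm off along the sleeve.

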